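# Clip the gold foil roll onto its spindle

### The arm

A 6-joint arm with a two-finger parallel gripper is mounted at the origin on the work surface. World frame = base frame: x ahead of the robot, y to its left, z up, the work surface at z = 0. Lengths are in m, angles in rad, forces in N, time in s.
With the tool pointing down it reaches from about 0.35 to 0.85 m from the base axis. Payload 8.1 kg.
Tool frame: the origin (TCP) lies midway between the tips of the shut fingers; the grasp point (between the pads) lies 19 mm behind it; z points along the fingers, y is the line along which they close (so a half turn about z gives the same grasp; the last joint's range is limited). The gripper opens to 93 mm and grips with 3 to 60 N. Pads are 15 mm wide; open, the fingers measure 128 mm over their backs; the gripper's body (75 mm by 188 mm) begins 65 mm behind the grasp point.
Start: joints at [-1.353, 0.13, 1.488, -0, 1.523, -0.085], TCP at [0.179, -0.573, 0.219] pointing down, gripper open.
Joint ranges: [-2.96, 2.96], [-0.89, 2.26], [0.02, 2.5], [-1.34, 4.48], [0, 2.73], [-2.66, 2.66]. Speed limits (rad/s): [2.39, 2.39, 2.79, 3.14, 3.14, 3.14].

### API

Orientations are given as a rotation vector (axis times angle).
In Python, from plant import robot, cams gives the robot as it stands. The module is installed in compiled form; this text tells all that it offers.
- The arm moves only by the tool play_rows, never from a script. Its arguments are lists of equal length, an entry for each row: "slide": the shift along the tool's x, y, z scaled (see below), a list of three; "twist": the turn, a rotation vector about the tool's x, y, z scaled (see below), a list of three. A call has exactly 8 rows; each row shifts and turns the commanded pose from where the row before left it, along the tool's axes as they then stand; what a row does not reach is not made up. The controller multiplies each number of a shift by 25 cm and each number of a turn by 60 degrees. A row lasts 1/10 s, in which the tool goes at most 50 mm and 8.59 degrees, less where a joint would pass 70% of its speed; a pose out of reach is approached as far as the arm can. A call with a number of a shift or a turn outside -1 to 1 is refused whole. A call with a gripper value outside its range is refused whole. "fingers" is the closure, from -1 (fully open) to 1 (shut), set as the call begins (left out, the last holds). The fingers move at their own pace and stop on an object; "force" is the grip in N (left out, the last holds). Time passes only in rows, so rows that do not move let the fingers close, or fill a call up. It gives the time, the measured TCP pose, the force, the opening and the grip force at its end, in the units of the state.
- robot.read_state(): the state, without advancing time (a new reading comes with each control period).
- cams.read_camera(name): name is "scene" or "side" or "wrist"; returns (picture, depth): 480x640x3 uint8, red, green, blue; 480x640 float32, m along the optical axis (not along the pixel's ray), 0 where there is no reading.
- cams.get_calibration(name): a dict with "fx", "fy", "cx", "cy" (pixels), "world_from_camera" (4x4, takes a point from camera to world coordinates). Camera axes: x right, y down, z forward; pixel columns grow to the right and rows downward; lengths in m; the calibration is good to about 2 mm. A picture is of the moment at which its call begins: read the wrist's pose just before it. get_calibration takes no time and is no camera call; for the wrist camera it gives the pose at the moment of the call.
- robot.close_job(): hands the job in; it is judged then, once.
The state is a dict: "t": time; "q": joint angles; "dq": joint speeds; "joint_torque": joint torques, N m; "tool_pos": TCP position; "orientation": TCP orientation; "force": force on the tool from outside, world axes, zero at the start; "wrist_torque": the same for the moment, N m; "opening": finger opening in m; "gripper_force": force on a finger pad.
Only numpy, scipy, OpenCV 4.12 (cv2) and the standard library are available. Lean on these libraries where they do the work, as an engineer would, in place of code of your own. Each camera call takes 0.05 s, during which the arm holds its last target. There are 200 camera calls.

### The job

Pick up the yellow-handled fork tool and with its prongs push the red retaining clip on the gold foil roll's holder along its channel onto the spindle until it snaps fully home; do not push the clip with the gripper. Then stand the fork upright on the bare bench top, let go of it and move clear. Leave the clip of the silver roll where it lies.

Things in the scene. Friction and masses are not known exactly. Their poses are not given: they have to be found in the camera images.
- fork: Loose fork tool standing upright, 0.12 kg. Origin: underside, below the handle's axis; z up, +x pushing direction. Steel foot 10 mm thick, 36 wide, x -30 to +22 mm; two prongs (11 wide, 14 gap) on to blunt tips at x +44. Yellow square handle 22 x 22 mm on the origin, z 10 to 66 mm; hold it from above at z about 50, across either pair of faces.
- gold_holder: Fixed holder, gold roll. Origin: bench, spindle axis; clip goes along its +x. Grey deck 74 mm wide, x -118 to +32 mm, top at z 56; two rails along x, 62 apart inside, 8 high. Spindle: neck 20 mm dia. (groove) 16 mm up from the deck, then head 26 dia., top at z 82. A like holder with silver roll stands beside it: not to be used.
- gold_clip: Red split clip, loose, 50 g, 12 mm thick, flat in the gold holder's channel, mouth (+x) to the spindle. Origin: underside, middle of its seat (on the spindle axis when home). Back bar 56 wide, push its face at x -24 mm; arms to x +13. Starts 55-75 mm short of home, slides freely; arms meet the neck 17 mm short, need 5 to 15 N, snap by themselves from 8 mm; the neck stops it.
- silver_clip: The same red clip in the channel of the holder with the silver roll: a bystander to be left alone. Same origin and axes.
There are look-alikes about, which are no part of the job. Of the things like the fork, leave any that is purple or turquoise; of the rest the larger one is meant.

How it is judged:
By the outcome, as a careful person would: the job done as asked, in the order asked, and still so for the second after the job is handed in, with the robot touching nothing.
It also fails if it takes over 51 s, if anything falls off the work surface, if the arm or the gripper's body presses on something with over 40 N, if the wrist force passes 120 N, or if a joint passes its speed limit or range.

## Working session

There is one attempt and no reset: what is moved stays moved. The work goes in short steps, Python scripts to look and compute and a tool call to move; the robot and the scene stay as the last step left them, time stands still between calls to the robot, and variables do not carry over. Pictures are saved under pics/ and viewed, at most 10 in all, crops included, and the job is handed in when it is done.

Besides the shell and the picture viewer there is one more tool, called after "Call:" as a command line: name --argument value ..., lists and objects as JSON in quotes. play_rows: Moves the arm, as the interface text tells. Shifts and turns lie within -1 to 1; 1 stands for 25 cm of shift or 60 degrees of turn. Its arguments: {"type":"object","properties":{"slide":{"type":"array"},"twist":{"type":"array"},"fingers":{"type":"number"},"force":{"type":"number"}},"required":["slide","twist"]}

```bash
mkdir -p pics
cat > h.py <<'E'
import numpy as np, cv2
from plant import robot, cams
def snap(n):
    cal=cams.get_calibration(n); im,d=cams.read_camera(n)
    return cv2.cvtColor(im,cv2.COLOR_RGB2BGR),d,cal
def world(d,c):
    v,u=np.indices(d.shape); T=c['world_from_camera']
    P=np.stack([(u-c['cx'])/c['fx']*d,(v-c['cy'])/c['fy']*d,d],-1)
    return P@T[:3,:3].T+T[:3,3]
E
python3 - <<'E'
from h import *
s=robot.read_state(); print(s['t'],s['tool_pos'],s['orientation'],s['opening'])
for n in ('scene','side'):
    im,d,c=snap(n); cv2.imwrite(f'pics/{n}0.png',im); np.savez(f'{n}0.npz',im=im,d=d,**c); print(n,c['world_from_camera'].round(3).tolist(),c['fx'])
E
```

```text
0.0 [ 0.17883089 -0.572137    0.21756364] [-3.10382510e+00 -4.73545172e-01  1.83839225e-04] 0.09245213078848698
scene [[-0.111, 0.752, -0.649, 1.119], [0.994, 0.071, -0.088, 0.143], [-0.02, -0.655, -0.755, 0.805], [0.0, 0.0, 0.0, 1.0]] 546.2978974308337
side [[-0.717, -0.446, 0.537, -0.041], [-0.697, 0.45, -0.558, 0.584], [0.007, -0.774, -0.633, 0.667], [0.0, 0.0, 0.0, 1.0]] 568.1321118628395
```

View pics/scene0.png

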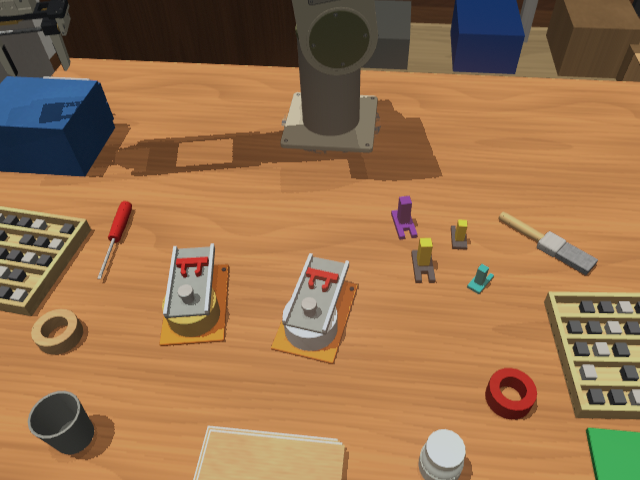

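View pics/side0.png

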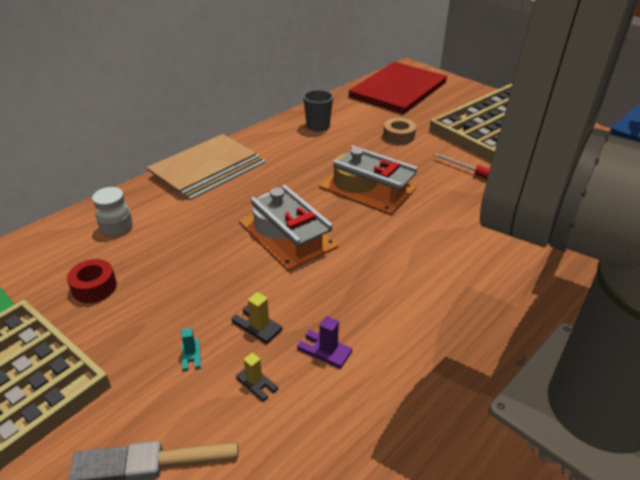

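Scene view: fork look-alikes are purple at (404,215), large yellow at (424,258), small yellow at (460,234) and turquoise at (481,279). I choose the large yellow one at (424,258). The gold holder is at (192,295) with its clip at (192,264), and the silver holder is at (316,305).

```bash
cat > m.py <<'E'
from h import *
def comps(mask,W,amin=15):
    n,l,st,ce=cv2.connectedComponentsWithStats(mask.astype('uint8'))
    for i in range(1,n):
        if st[i,4]>=amin: yield i,(l==i),ce[i],st[i,4]
for n in ('scene','side'):
    z=np.load(n+'0.npz'); im,d=z['im'],z['d']; W=world(d,z); hsv=cv2.cvtColor(im,cv2.COLOR_BGR2HSV).astype(int)
    H,S,V=hsv[...,0],hsv[...,1],hsv[...,2]
    print(n)
    yel=(H>22)&(H<34)&(S>150)&(d>0)&(W[...,2]>.01)&(W[...,1]>-.1)
    for i,m,ce,a in comps(yel,W,40):
        P=W[m]; zt=np.percentile(P[:,2],95); T=P[P[:,2]>zt-.004]
        print('yel',ce.round(),a,'ztop',zt.round(4),'top c',((np.percentile(T,3,axis=0)+np.percentile(T,97,axis=0))/2).round(4),'ext',np.ptp(T,axis=0).round(3))
    red=((H<5)|(H>175))&(S>190)&(d>0)&(W[...,2]>.05)&(W[...,2]<.08)
    for i,m,ce,a in comps(red,W,40):
        P=W[m]; print('red',ce.round(),a,np.median(P,axis=0).round(4))
        if n=='scene' : pass
        # local region: spindle top + deck
        c=np.median(P,axis=0); R=W[(d>0)&(np.hypot(W[...,0]-c[0],W[...,1]-c[1])<.13)&(W[...,2]>.05)]
        sp=R[(R[:,2]>.0785)&(R[:,2]<.09)]; 
        if len(sp): print('  spindle',len(sp),((sp.max(0)+sp.min(0))/2).round(4),np.ptp(sp,axis=0).round(3))
        rl=R[(R[:,2]>.0605)&(R[:,2]<.0675)]; dk=R[(R[:,2]>.053)]
        r=cv2.minAreaRect((dk[:,:2]*1000).astype('float32')); print('  deck rect',r)
E
python3 m.py
python3 -c "
from h import *
a=cv2.imread('pics/scene0.png'); b=a[190:300,380:500]; c=a[235:350,150:270]
cv2.imwrite('pics/crop1.png',np.hstack([cv2.resize(b,(400,367)),cv2.resize(c,(400,367))]))"
```

```text
scene
yel [462. 223.] 62 ztop 0.0533 top c [0.3689 0.2946 0.0516] ext [0.019 0.016 0.005]
yel [426. 242.] 104 ztop 0.0678 top c [0.4392 0.2244 0.0661] ext [0.022 0.021 0.006]
red [191. 264.] 301 [ 0.5286 -0.1905  0.067 ]
  spindle 158 [ 0.6002 -0.1769  0.0816] [0.026 0.025 0.006]
  deck rect ((558.1709594726562, -184.88926696777344), (156.75816345214844, 85.28728485107422), 14.850576400756836)
side
yel [257. 299.] 170 ztop 0.0696 top c [0.4364 0.2249 0.068 ] ext [0.023 0.021 0.005]
yel [252. 360.] 141 ztop 0.0547 top c [0.3674 0.2961 0.0533] ext [0.018 0.016 0.005]
red [387. 168.] 166 [ 0.5233 -0.1873  0.0698]
  spindle 97 [ 0.5984 -0.1777  0.0831] [0.027 0.029 0.008]
  deck rect ((560.7110595703125, -181.1970672607422), (162.9200897216797, 87.27294158935547), 10.801008224487305)
red [299. 219.] 246 [0.5287 0.048  0.0692]
  spindle 122 [0.6038 0.033  0.0826] [0.027 0.027 0.008]
  deck rect ((568.2205200195312, 42.588497161865234), (85.52108764648438, 164.60743713378906), 80.87682342529297)
```

View pics/crop1.png

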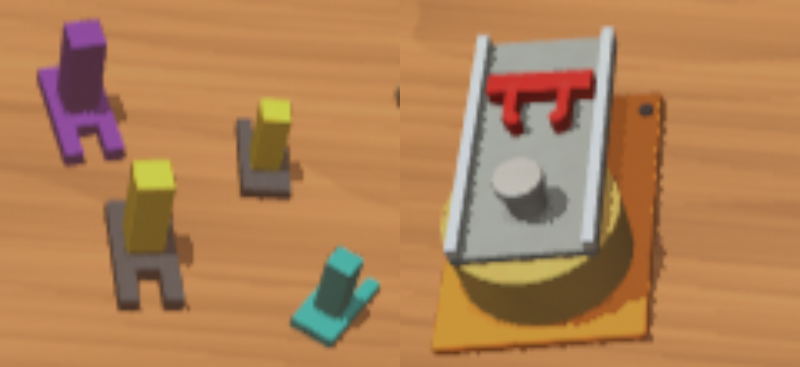

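The crop confirms the larger yellow fork, with prongs toward image-down, and the gold clip with its mouth toward the spindle. Next I measure the yaws.

Run:
```python
from h import *
for n in ('scene','side'):
    z=np.load(n+'0.npz'); im,d=z['im'],z['d']; W=world(d,z); hsv=cv2.cvtColor(im,cv2.COLOR_BGR2HSV).astype(int)
    H,S,V=[hsv[...,i] for i in range(3)]
    X,Y,Z=[W[...,i] for i in range(3)]
    ft=(d>0)&(np.hypot(X-.438,Y-.2247)<.06)&(S<110)&(Z>.004)&(Z<.02)
    P=W[ft]; print(n,'foot',len(P),np.median(P[:,2]).round(4),cv2.minAreaRect((P[:,:2]*1000).astype('float32')))
    # yellow handle top edges
    pu=(H>125)&(H<160)&(S>100)&(d>0)&(Z>.05)&(X>.3)&(X<.5)&(Y>0); print(' purple top',W[pu].mean(0).round(3))
    # rails
    rl=(d>0)&(np.hypot(X-.56,Y+.184)<.1)&(Z>.0615)&(Z<.069)&(S<80)
    a=np.deg2rad(10); 
    for it in range(3):
        e=np.array([np.cos(a),np.sin(a)]); nrm=np.array([-e[1],e[0]]); Q=W[rl][:,:2]-[.599,-.1775]; l=Q@nrm; s=Q@e
        sl=[]
        for sg in (1,-1):
            k=(l*sg>.022)&(l*sg<.048)&(s>-.125)&(s<.04); p=np.polyfit(s[k],l[k],1); sl.append(p[0])
        a+=np.arctan(np.mean(sl))
    print(' rail yaw',np.rad2deg(a).round(2),[k.sum()],'lat med',[np.median(l[(l*g>.022)&(l*g<.048)]).round(4) for g in(1,-1)],'slopes',np.round(sl,3))
    rd=((H<5)|(H>175))&(S>190)&(d>0)&(Z>.05)&(np.hypot(X-.53,Y+.19)<.06)
    Q=W[rd][:,:2]-[.599,-.1775]; print(' clip along',np.percentile(Q@e,[2,98]).round(4),'lat',np.percentile(Q@nrm,[2,98]).round(4))
```

```text
scene foot 314 0.0094 ((445.8681945800781, 224.84547424316406), (74.20091247558594, 36.3999137878418), 7.1198015213012695)
 purple top [0.332 0.184 0.065]
 rail yaw 10.73 [np.int64(253)] lat med [np.float64(0.0348), np.float64(-0.033)] slopes [ 0.001 -0.001]
 clip along [-0.0814 -0.0476] lat [-0.0238  0.0282]
side foot 566 0.0116 ((443.73876953125, 225.72698974609375), (77.06156921386719, 35.60653305053711), 7.581312656402588)
 purple top [0.326 0.188 0.064]
 rail yaw 10.68 [np.int64(213)] lat med [np.float64(0.0353), np.float64(-0.0322)] slopes [ 0.006 -0.006]
 clip along [-0.0849 -0.0535] lat [-0.0154  0.0283]
```

```bash
cat > plan.py <<'E'
import sys; from h import *
from scipy.spatial.transform import Rotation as R
def plan(tgt,yaw,rows,start=None,tilt=True):
    """world straight line to tgt, tool-x heading yaw (deg), tool down, in `rows` equal rows; prints scaled rows"""
    s=robot.read_state(); p,r=(np.array(s['tool_pos']),R.from_rotvec(s['orientation'])) if start is None else start
    h=np.deg2rad(yaw); g=R.from_matrix(np.array([[np.cos(h),np.sin(h),0],[np.sin(h),-np.cos(h),0],[0,0,-1]]).T.T)
    rel=(r.inv()*g).as_rotvec()/rows; S=[]
    for i in range(rows):
        S.append(np.round(r.inv().apply((np.array(tgt)-p)/(rows-i))/.25,3).tolist()); p=p+(np.array(tgt)-p)/(rows-i); r=r*R.from_rotvec(rel)
    tw=np.round(rel/np.deg2rad(60),3).tolist()
    print('slide',S,'\ntwist each',tw); return p,r
def st():
    s=robot.read_state(); m=R.from_rotvec(s['orientation']).as_matrix()
    print('t',round(s['t'],2),'p',np.round(s['tool_pos'],4),'yaw',np.rad2deg(np.arctan2(m[1,0],m[0,0])).round(2),'zax',m[:,2].round(3),'F',np.round(s['force'],1),'op',round(s['opening'],4),'gf',np.round(s['gripper_force'],1),'q',np.round(s['q'],2))
E
python3 -c "
from plan import *
st(); a=plan([.38,-.32,.22],17.4+32,8); b=plan([.45,0,.22],17.4+64,8,a); plan([.4375,.2247,.16],97.3,8,b)"
```

```text
t 0.1 p [ 0.1788 -0.5722  0.2177] yaw 17.35 zax [-0.     0.002 -1.   ] F [ 0.3 -0.6 -0.5] op 0.093 gf 0.0 q [-1.35  0.13  1.49  0.    1.52 -0.09]
slide [[0.134, -0.09, -0.001], [0.14, -0.081, -0.001], [0.145, -0.071, -0.001], [0.15, -0.061, -0.001], [0.153, -0.05, -0.001], [0.156, -0.039, -0.001], [0.159, -0.028, -0.001], [0.16, -0.017, -0.001]] 
twist each [-0.0, -0.0, -0.067]
slide [[0.144, -0.078, 0.0], [0.149, -0.067, 0.0], [0.154, -0.057, 0.0], [0.157, -0.046, 0.0], [0.16, -0.035, 0.0], [0.162, -0.024, 0.0], [0.163, -0.012, 0.0], [0.164, -0.001, 0.0]] 
twist each [-0.0, -0.0, -0.067]
slide [[0.11, -0.023, 0.03], [0.111, -0.019, 0.03], [0.111, -0.015, 0.03], [0.112, -0.011, 0.03], [0.112, -0.008, 0.03], [0.112, -0.004, 0.03], [0.113, 0.0, 0.03], [0.112, 0.004, 0.03]] 
twist each [-0.0, -0.0, -0.033]
```

Call:
play_rows --slide '[[0.134,-0.09,0],[0.14,-0.081,0],[0.145,-0.071,0],[0.15,-0.061,0],[0.153,-0.05,0],[0.156,-0.039,0],[0.159,-0.028,0],[0.16,-0.017,0]]' --twist '[[0,0,-0.067],[0,0,-0.067],[0,0,-0.067],[0,0,-0.067],[0,0,-0.067],[0,0,-0.067],[0,0,-0.067],[0,0,-0.067]]' --fingers -1

```text
t: 0.9
tool_pos: [0.3805, -0.3187, 0.2183]
orientation: [-2.851, -1.319, 0.0]
force: [0.1, -0.5, -0.1]
opening: 0.0929
gripper_force: 0.0
```

Call:
play_rows --slide '[[0.144,-0.078,0],[0.149,-0.067,0],[0.154,-0.057,0],[0.157,-0.046,0],[0.16,-0.035,0],[0.162,-0.024,0],[0.163,-0.012,0],[0.164,-0.001,0]]' --twist '[[0,0,-0.067],[0,0,-0.067],[0,0,-0.067],[0,0,-0.067],[0,0,-0.067],[0,0,-0.067],[0,0,-0.067],[0,0,-0.067]]'

```text
t: 1.7
tool_pos: [0.4484, 0.0016, 0.2184]
orientation: [-2.374, -2.058, 0.0]
force: [0.8, 1.0, -0.2]
opening: 0.0934
gripper_force: 0.0
```

Call:
play_rows --slide '[[0.11,-0.023,0.03],[0.111,-0.019,0.03],[0.111,-0.015,0.03],[0.112,-0.011,0.03],[0.112,-0.008,0.03],[0.112,-0.004,0.03],[0.113,0,0.03],[0.112,0.004,0.03]]' --twist '[[0,0,-0.033],[0,0,-0.033],[0,0,-0.033],[0,0,-0.033],[0,0,-0.033],[0,0,-0.033],[0,0,-0.033],[0,0,-0.033]]'

```text
t: 2.5
tool_pos: [0.4345, 0.2253, 0.158]
orientation: [-2.069, -2.364, 0.001]
force: [-0.2, 0.2, -0.3]
opening: 0.0929
gripper_force: 0.0
```

Run:
```python
from plan import *
st(); im,d,c=snap('wrist'); cv2.imwrite('pics/w1.png',im); W=world(d,c)
hsv=cv2.cvtColor(im,cv2.COLOR_BGR2HSV).astype(int); H,S,V=[hsv[...,i] for i in range(3)]; Z=W[...,2]
y=((H>22)&(H<34)&(S>150)&(d>0)&(Z>.06)&(Z<.075)&(np.hypot(W[...,0]-.438,W[...,1]-.2247)<.03))
P=W[y]; print(len(P),P[:,2].mean(),cv2.minAreaRect((P[:,:2]*1000).astype('float32')))
f=(d>0)&(Z>.005)&(Z<.016)&(S<110)&(np.hypot(W[...,0]-.438,W[...,1]-.2247)<.06); P=W[f]
print(len(P),np.median(P[:,2]),cv2.minAreaRect((P[:,:2]*1000).astype('float32')))
```

```text
t 2.5 p [0.4345 0.2253 0.158 ] yaw 97.6 zax [-0.001 -0.    -1.   ] F [-0.2  0.2 -0.3] op 0.0929 gf 0.0 q [ 0.37 -0.14  1.86 -0.    1.41  0.24]
851 0.06490333516267013 ((438.7791748046875, 224.33718872070312), (20.663463592529297, 21.98180389404297), 7.507054328918457)
2170 0.009155094545712589 ((445.5882263183594, 225.08021545410156), (73.67401885986328, 36.572261810302734), 6.569889068603516)
```

View pics/w1.png

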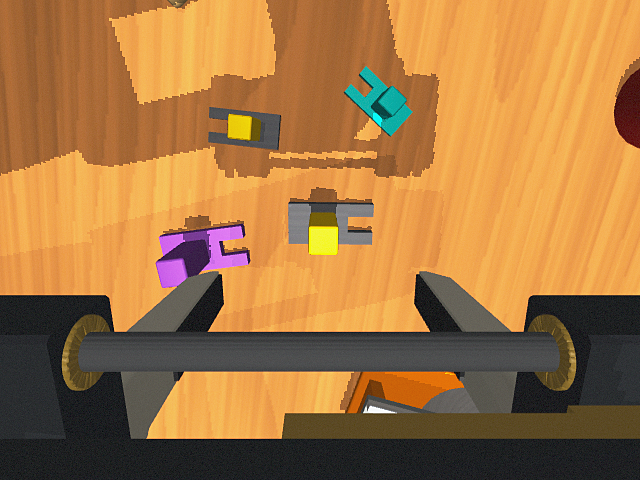

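The wrist view shows the chosen fork at (323,238) between the fingers, with its prongs toward +x (right).

```bash
python3 -c "
from plan import *
plan([.4385,.2244,.031],97.0,8)"
```

```text
slide [[-0.002, 0.002, 0.063], [-0.002, 0.002, 0.063], [-0.002, 0.002, 0.063], [-0.002, 0.002, 0.063], [-0.002, 0.002, 0.063], [-0.002, 0.002, 0.063], [-0.002, 0.002, 0.063], [-0.002, 0.002, 0.063]] 
twist each [-0.0, -0.0, 0.002]
```

Call:
play_rows --slide '[[-0.003,0.004,0.07],[-0.003,0.004,0.07],[-0.002,0.004,0.07],[-0.002,0.004,0.07],[-0.002,0,0.07],[-0.001,0,0.06],[0,0,0.05],[0,0,0.045]]' --twist '[[0,0,0.002],[0,0,0.002],[0,0,0.002],[0,0,0.002],[0,0,0.002],[0,0,0],[0,0,0],[0,0,0]]'

```text
t: 3.35
tool_pos: [0.4391, 0.2213, 0.0314]
orientation: [-2.084, -2.351, 0.001]
force: [0.8, 0.4, 1.1]
opening: 0.0931
gripper_force: 0.0
```

Call:
play_rows --slide '[[0,0,0],[0,0,0],[0,0,0],[0,0,0],[0,0,0],[0,0,0],[0,0,0],[0,0,0]]' --twist '[[0,0,0],[0,0,0],[0,0,0],[0,0,0],[0,0,0],[0,0,0],[0,0,0],[0,0,0]]' --fingers 1 --force 50

```text
t: 4.15
tool_pos: [0.4394, 0.2215, 0.0324]
orientation: [2.084, 2.351, 0.0]
force: [-0.1, -0.7, 0.1]
opening: 0.0337
gripper_force: 0.0
```

```bash
python3 -c "
from plan import *
st()"
```

```text
t 4.15 p [0.4394 0.2215 0.0324] yaw 96.91 zax [ 0.  0. -1.] F [-0.1 -0.7  0.1] op 0.0337 gf 0.0 q [ 0.36  0.02  1.96 -0.    1.16  0.24]
```

Call:
play_rows --slide '[[0.011,0,0],[0,0,0],[0,0,0],[0,0,0],[0,0,0],[0,0,0],[0,0,0],[0,0,0]]' --twist '[[0,0,0],[0,0,0],[0,0,0],[0,0,0],[0,0,0],[0,0,0],[0,0,0],[0,0,0]]'

```text
t: 4.95
tool_pos: [0.4391, 0.2243, 0.0324]
orientation: [-2.084, -2.351, -0.0]
force: [-0.6, 0.3, -1.1]
opening: 0.0214
gripper_force: 50.0
```

```bash
python3 -c "
from plan import *
st()
# holder frame
a=np.deg2rad(10.7); e=np.array([np.cos(a),np.sin(a)]); n=np.array([-e[1],e[0]]); sp=np.array([.599,-.1775])+.0006*n
s=robot.read_state(); p0=np.array(s['tool_pos']); 
pre=sp-.160*e; print('pre',pre)
A=plan([p0[0],p0[1],.16],96.9,8)
B=plan([.50,.05,.17],98.5,8,A); C=plan([pre[0],pre[1],.17],100.7,8,B)"
```

```text
t 4.95 p [0.4391 0.2243 0.0324] yaw 96.91 zax [ 0.  0. -1.] F [-0.6  0.3 -1.1] op 0.0214 gf 50.0 q [0.37 0.02 1.96 0.   1.16 0.25]
pre [ 0.44167055 -0.20661709]
slide [[0.0, 0.0, -0.064], [0.0, 0.0, -0.064], [0.0, 0.0, -0.064], [0.0, 0.0, -0.064], [0.0, 0.0, -0.064], [0.0, 0.0, -0.064], [0.0, 0.0, -0.064], [0.0, 0.0, -0.064]] 
twist each [0.0, -0.0, 0.0]
slide [[-0.09, 0.02, -0.005], [-0.09, 0.019, -0.005], [-0.09, 0.019, -0.005], [-0.09, 0.019, -0.005], [-0.09, 0.019, -0.005], [-0.09, 0.018, -0.005], [-0.091, 0.018, -0.005], [-0.091, 0.018, -0.005]] 
twist each [-0.0, 0.0, -0.003]
slide [[-0.123, -0.048, -0.0], [-0.122, -0.048, -0.0], [-0.122, -0.049, -0.0], [-0.122, -0.05, -0.0], [-0.122, -0.05, -0.0], [-0.121, -0.051, -0.0], [-0.121, -0.051, -0.0], [-0.121, -0.052, -0.0]] 
twist each [0.0, -0.0, -0.005]
```

Call:
play_rows --slide '[[0,0,-0.03],[0,0,-0.064],[0,0,-0.07],[0,0,-0.07],[0,0,-0.07],[0,0,-0.07],[0,0,-0.07],[0,0,-0.066]]' --twist '[[0,0,0],[0,0,0],[0,0,0],[0,0,0],[0,0,0],[0,0,0],[0,0,0],[0,0,0]]'

```text
t: 5.75
tool_pos: [0.439, 0.2241, 0.1611]
orientation: [2.083, 2.351, 0.0]
force: [0.0, 0.1, -1.8]
opening: 0.0217
gripper_force: 50.0
```

Call:
play_rows --slide '[[-0.06,0.02,-0.005],[-0.09,0.019,-0.005],[-0.09,0.019,-0.005],[-0.095,0.019,-0.005],[-0.095,0.019,-0.005],[-0.097,0.018,-0.005],[-0.097,0.018,-0.005],[-0.1,0.018,-0.005]]' --twist '[[0,0,-0.003],[0,0,-0.003],[0,0,-0.003],[0,0,-0.003],[0,0,-0.003],[0,0,-0.003],[0,0,-0.003],[0,0,-0.003]]'

```text
t: 6.55
tool_pos: [0.5002, 0.0487, 0.1704]
orientation: [2.054, 2.377, -0.0]
force: [0.9, -0.7, -1.9]
opening: 0.0216
gripper_force: 50.0
```

Call:
play_rows --slide '[[-0.123,-0.048,0],[-0.13,-0.048,0],[-0.13,-0.05,0],[-0.13,-0.05,0],[-0.13,-0.05,0],[-0.125,-0.051,0],[-0.116,-0.051,0],[-0.09,-0.052,0]]' --twist '[[0,0,-0.005],[0,0,-0.005],[0,0,-0.005],[0,0,-0.005],[0,0,-0.005],[0,0,-0.005],[0,0,-0.005],[0,0,-0.005]]'

```text
t: 7.35
tool_pos: [0.4403, -0.2086, 0.1704]
orientation: [2.004, 2.419, -0.001]
force: [0.3, 0.2, -1.4]
opening: 0.0217
gripper_force: 50.0
```

Run:
```python
from plan import *
st(); im,d,c=snap('wrist'); cv2.imwrite('pics/w2.png',im); W=world(d,c); np.savez('w2.npz',im=im,d=d,**c)
im,d,c=snap('scene'); cv2.imwrite('pics/s2.png',im)
st()
```

```text
t 7.35 p [ 0.4403 -0.2086  0.1704] yaw 100.71 zax [ 0.    -0.001 -1.   ] F [ 0.3  0.2 -1.4] op 0.0217 gf 50.0 q [-0.55 -0.15  1.86 -0.    1.44 -0.73]
t 7.45 p [ 0.4399 -0.2095  0.1703] yaw 100.57 zax [-0.    -0.001 -1.   ] F [ 0.5  1.8 -1.4] op 0.0217 gf 50.0 q [-0.55 -0.15  1.86 -0.    1.44 -0.73]
```

View pics/w2.png

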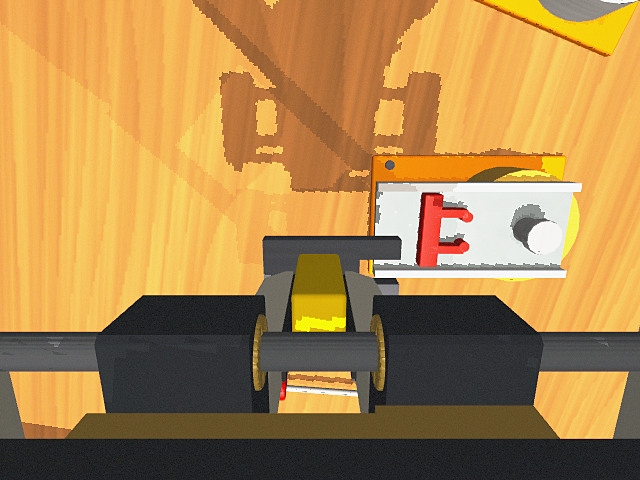

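View pics/s2.png

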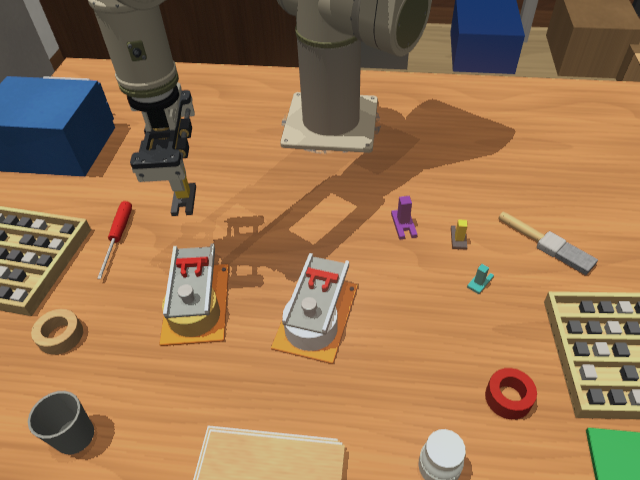

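The wrist view shows the fork held level, foot at (330,250). The gold channel is aligned with it, with the clip at (430,230) and the spindle at (543,236). Now a refined measurement.

Run:
```python
from plan import *
z=np.load('w2.npz'); im,d=z['im'],z['d']; W=world(d,z); X,Y,Z=[W[...,i] for i in range(3)]
hsv=cv2.cvtColor(im,cv2.COLOR_BGR2HSV).astype(int); H,S,V=[hsv[...,i] for i in range(3)]
sp=W[(d>0)&(np.hypot(X-.599,Y+.1775)<.03)&(Z>.078)&(Z<.09)]; k=cv2.minEnclosingCircle((sp[:,:2]*1000).astype('float32')); print('spindle',len(sp),sp[:,2].mean(),k)
c0=np.array(k[0])/1000; a=np.deg2rad(10.7)
rl=(d>0)&(np.hypot(X-.56,Y+.184)<.11)&(Z>.0615)&(Z<.069)&(S<80)
for it in range(3):
    e=np.array([np.cos(a),np.sin(a)]); n=np.array([-e[1],e[0]]); Q=W[rl][:,:2]-c0; l=Q@n; s=Q@e; sl=[]; md=[]
    for g in (1,-1):
        m=(l*g>.026)&(l*g<.045)&(s>-.125)&(s<.04); sl.append(np.polyfit(s[m],l[m],1)[0]); md.append((l[m].min(),l[m].max()))
    a+=np.arctan(np.mean(sl))
print('yaw',np.rad2deg(a),sl,np.round(md,4))
dk=(d>0)&(abs((W[...,:2]-c0)@n)<.025)&(((W[...,:2]-c0)@e)<-.09)&(((W[...,:2]-c0)@e)>-.115)&(S<60); print('deck z',np.median(Z[dk]))
rd=((H<5)|(H>175))&(S>190)&(d>0)&(Z>.055)&(np.hypot(X-.53,Y+.19)<.06); Q=W[rd][:,:2]-c0
print('clip',np.percentile(Q@e,[2,98]),np.percentile(Q@n,[2,98]),np.median(Z[rd]))
ft=(d>0)&(Z>.135)&(Z<.155)&(S<110)&(np.hypot(X-.44,Y+.209)<.06); P=W[ft]; print('foot',len(P),np.percentile(P[:,2],[5,50,95]))
Q=P[:,:2]-np.array([.4403,-.2090]); print(' along',np.percentile(Q@e,[1,99]),'lat',np.percentile(Q@n,[1,99]))
up=P[(Q@n)>.012]; u=Q[(Q@n)>.012]@e; print(' pitch slope',np.polyfit(u,up[:,2],1)[0])
```

```text
spindle 1008 0.08121753651377368 ((599.4468994140625, -176.85939025878906), 12.96812915802002)
yaw 10.774584968606963 [np.float64(9.39147392490554e-05), np.float64(-9.390547715634905e-05)] [[ 0.0306  0.0369]
 [-0.0374 -0.0306]]
deck z 0.05631231430907793
clip [-0.08417873 -0.04887628] [-0.02478888  0.02877746] 0.06703505992301628
foot 3948 [0.14196888 0.14698932 0.14806214]
 along [-0.0286367   0.04414311] lat [-0.01196053  0.01818458]
 pitch slope -0.005152966662782146
```

```bash
cat >> plan.py <<'E'
HA=np.deg2rad(10.77); HE=np.array([np.cos(HA),np.sin(HA)]); HN=np.array([-HE[1],HE[0]]); SP=np.array([.5994,-.1769])
def hold():
    s=robot.read_state(); q=np.array(s['tool_pos'][:2])-SP; print('along',(q@HE).round(4),'lat',(q@HN).round(4),'z',round(s['tool_pos'][2],4)); st()
E
python3 -c "
from plan import *
hold(); p=SP-.150*HE; plan([p[0],p[1],.0914],100.77,8)"
```

```text
along -0.1628 lat -0.0023 z 0.1703
t 7.45 p [ 0.4399 -0.2095  0.1703] yaw 100.57 zax [-0.    -0.001 -1.   ] F [ 0.5  1.8 -1.4] op 0.0217 gf 50.0 q [-0.55 -0.15  1.86 -0.    1.44 -0.73]
slide [[0.001, 0.006, 0.039], [0.001, 0.006, 0.039], [0.001, 0.006, 0.039], [0.001, 0.006, 0.039], [0.001, 0.006, 0.039], [0.001, 0.006, 0.039], [0.001, 0.006, 0.039], [0.001, 0.006, 0.039]] 
twist each [-0.0, 0.0, -0.0]
```

Call:
play_rows --slide '[[0.002,0.013,0.02],[0.002,0.013,0.04],[0.003,0.013,0.05],[0.002,0.012,0.05],[0,0,0.05],[0,0,0.05],[0,0,0.035],[0,0,0.02]]' --twist '[[0,0,-0.001],[0,0,-0.001],[0,0,-0.001],[0,0,0],[0,0,0],[0,0,0],[0,0,0],[0,0,0]]'

```text
t: 8.25
tool_pos: [0.4525, -0.2019, 0.0897]
orientation: [-1.999, -2.422, 0.001]
force: [-0.5, 0.2, -1.7]
opening: 0.0214
gripper_force: 50.0
```

```bash
python3 -c "
from plan import *
hold()"
```

```text
along -0.149 lat 0.0029 z 0.0897
t 8.25 p [ 0.4525 -0.2019  0.0897] yaw 100.93 zax [-0.001  0.001 -1.   ] F [-0.5  0.2 -1.7] op 0.0214 gf 50.0 q [-0.52 -0.05  1.91 -0.    1.28 -0.71]
```

Call:
play_rows --slide '[[-0.004,0.005,-0.003],[-0.004,0.01,-0.002],[0,0.012,0],[0,0.013,0],[0,0.012,0],[0,0.01,0],[0,0.006,0],[0,0,0]]' --twist '[[0,0,0.001],[0,0,0.001],[0,0,0],[0,0,0],[0,0,0],[0,0,0],[0,0,0],[0,0,0]]'

```text
t: 9.05
tool_pos: [0.4704, -0.2009, 0.0924]
orientation: [-2.002, -2.421, -0.0]
force: [0.1, -0.5, -1.2]
opening: 0.0215
gripper_force: 50.0
```

```bash
python3 -c "
from plan import *
hold()"
```

```text
along -0.1312 lat 0.0005 z 0.0924
t 9.05 p [ 0.4704 -0.2009  0.0924] yaw 100.82 zax [-0.  0. -1.] F [ 0.1 -0.5 -1.2] op 0.0215 gf 50.0 q [-0.5  -0.01  1.87  0.    1.28 -0.69]
```

Call:
play_rows --slide '[[0,0.01,0.003],[0,0.022,0.001],[0,0.026,0],[0,0.026,0],[0,0.026,0],[0,0.026,0],[0,0.022,0],[0,0.014,0]]' --twist '[[0,0,0],[0,0,0],[0,0,0],[0,0,0],[0,0,0],[0,0,0],[0,0,0],[0,0,0]]'

```text
t: 9.85
tool_pos: [0.513, -0.1928, 0.0913]
orientation: [-2.002, -2.421, 0.0]
force: [0.1, 0.3, -1.5]
opening: 0.0215
gripper_force: 50.0
```

```bash
python3 -c "
from plan import *
hold()
im,d,c=snap('wrist'); cv2.imwrite('pics/w3.png',im)"
```

```text
along -0.0879 lat 0.0005 z 0.0913
t 9.85 p [ 0.513  -0.1928  0.0913] yaw 100.82 zax [-0.  0. -1.] F [ 0.1  0.3 -1.5] op 0.0215 gf 50.0 q [-0.45  0.09  1.77  0.    1.28 -0.64]
```

View pics/w3.png

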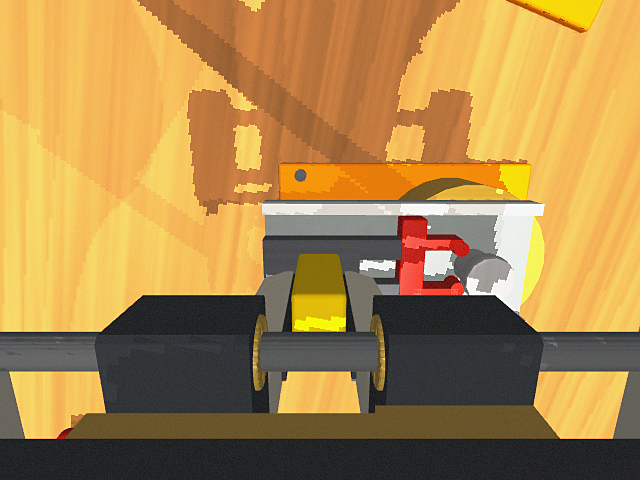

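The clip is pushed squarely and its arms, at (465,245), are about to meet the neck. I push on through the snap.

Call:
play_rows --slide '[[0,0.008,0],[0,0.01,0],[0,0.01,0],[0,0.012,0],[0,0.012,0],[0,0.01,0],[0,0.008,0],[0,0,0]]' --twist '[[0,0,0],[0,0,0],[0,0,0],[0,0,0],[0,0,0],[0,0,0],[0,0,0],[0,0,0]]'

```text
t: 10.7
tool_pos: [0.5301, -0.1895, 0.0915]
orientation: [2.002, 2.421, 0.001]
force: [0.4, -0.4, -1.7]
opening: 0.0216
gripper_force: 50.0
```

```bash
cat > clip.py <<'E'
from plan import *
hold()
for n in ('wrist','scene'):
    im,d,c=snap(n); W=world(d,c); X,Y,Z=[W[...,i] for i in range(3)]
    hsv=cv2.cvtColor(im,cv2.COLOR_BGR2HSV).astype(int); H,S,V=[hsv[...,i] for i in range(3)]
    rd=((H<5)|(H>175))&(S>190)&(d>0)&(Z>.055)&(Z<.08)&(np.hypot(X-.57,Y+.185)<.07); Q=W[rd][:,:2]-SP
    print(n,'clip along',np.percentile(Q@HE,[2,98]).round(4),'lat',np.percentile(Q@HN,[2,98]).round(4),'z',np.median(Z[rd]).round(4))
    cv2.imwrite(f'pics/{n}_clip{int(robot.read_state()["t"]*100)}.png',im)
E
python3 clip.py; ls pics
```

```text
along -0.0704 lat 0.0006 z 0.0915
t 10.7 p [ 0.5301 -0.1895  0.0915] yaw 100.83 zax [ 0.001  0.    -1.   ] F [ 0.4 -0.4 -1.7] op 0.0216 gf 50.0 q [-0.43  0.13  1.73  0.    1.28 -0.62]
wrist clip along [-0.0251  0.0095] lat [-0.0116  0.0283] z 0.067
scene clip along [-0.0238  0.0109] lat [-0.0256  0.0277] z 0.0672
crop1.png
s2.png
scene0.png
scene_clip1080.png
side0.png
w1.png
w2.png
w3.png
wrist_clip1075.png
```

The readings put the clip home: back at -24 mm and no contact force. I nudge 2 mm to confirm it is seated, then retreat.

Call:
play_rows --slide '[[0,0.004,0],[0,0.004,0],[0,0.003,0],[0,0,0],[0,0,0],[0,0,0],[0,0,0],[0,0,0]]' --twist '[[0,0,0],[0,0,0],[0,0,0],[0,0,0],[0,0,0],[0,0,0],[0,0,0],[0,0,0]]'

```text
t: 11.6
tool_pos: [0.5323, -0.1891, 0.0914]
orientation: [-2.002, -2.421, -0.0]
force: [-0.2, -0.2, -1.0]
opening: 0.0215
gripper_force: 50.0
```

Call:
play_rows --slide '[[0,-0.02,-0.003],[0,-0.04,0],[0,-0.06,0],[0,-0.06,0],[0,-0.06,0],[0,-0.06,-0.02],[0,-0.06,-0.05],[0,-0.03,-0.08]]' --twist '[[0,0,0],[0,0,0],[0,0,0],[0,0,0],[0,0,0],[0,0,0],[0,0,0],[0,0,0]]'

```text
t: 12.4
tool_pos: [0.4338, -0.207, 0.1284]
orientation: [-2.001, -2.418, 0.001]
force: [-0.1, 0.5, -0.2]
opening: 0.022
gripper_force: 50.0
```

```bash
python3 clip.py; python3 -c "
from plan import *
plan([.41,-.08,.135],97,8)
im=cv2.imread(sorted(__import__('glob').glob('pics/scene_clip*'),key=len)[-1])
cv2.imwrite('pics/c4.png',cv2.resize(im[150:360,120:400],(800,600)))"; ls pics
```

```text
along -0.1684 lat 0.0014 z 0.1284
t 12.4 p [ 0.4338 -0.207   0.1284] yaw 100.77 zax [-0.003  0.002 -1.   ] F [-0.1  0.5 -0.2] op 0.022 gf 50.0 q [-0.55 -0.13  1.92 -0.    1.36 -0.74]
wrist clip along [-0.024   0.0085] lat [-0.0252  0.0281] z 0.0671
scene clip along [-0.0206  0.0123] lat [-0.0247  0.0277] z 0.0676
slide [[0.066, -0.001, -0.002], [0.066, -0.002, -0.002], [0.066, -0.002, -0.002], [0.066, -0.003, -0.002], [0.066, -0.003, -0.001], [0.066, -0.004, -0.001], [0.066, -0.004, -0.001], [0.066, -0.005, -0.001]] 
twist each [0.0, 0.0, 0.008]
c4.png
crop1.png
s2.png
scene0.png
scene_clip1080.png
scene_clip1250.png
side0.png
w1.png
w2.png
w3.png
wrist_clip1075.png
wrist_clip1245.png
```

View pics/c4.png

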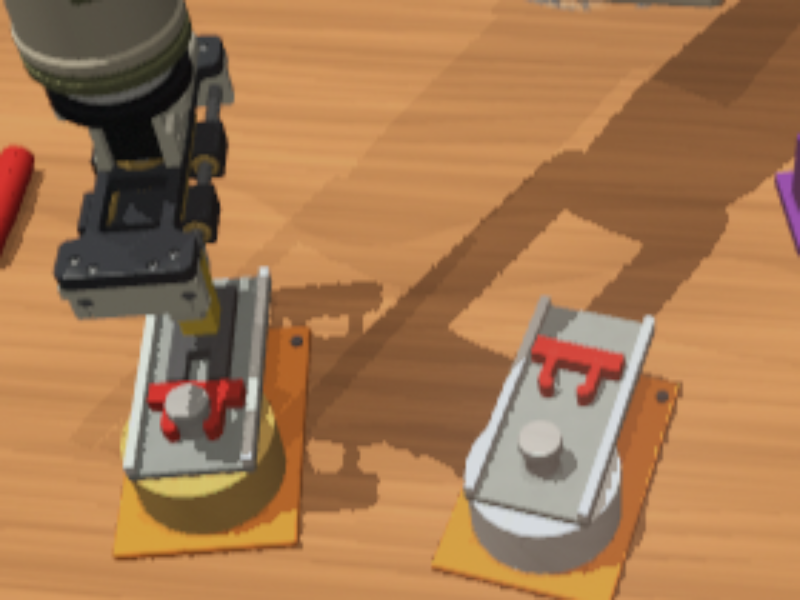

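The clip at (195,400) in the crop is on the gold spindle, and the silver clip is untouched. Wrist depth puts its back at exactly -24 mm, so it is home. Now I place the fork on the bare bench at about (0.41, -0.08).

Call:
play_rows --slide '[[0.04,0,-0.002],[0.066,-0.002,-0.002],[0.072,-0.002,-0.002],[0.075,-0.003,-0.002],[0.075,-0.003,-0.001],[0.075,-0.004,-0.001],[0.07,-0.004,0],[0.055,-0.005,0]]' --twist '[[0,0,0.008],[0,0,0.008],[0,0,0.008],[0,0,0.008],[0,0,0.008],[0,0,0.008],[0,0,0.008],[0,0,0.008]]'

```text
t: 13.3
tool_pos: [0.4091, -0.0761, 0.1307]
orientation: [-2.081, -2.351, 0.001]
force: [0.8, 0.0, -1.4]
opening: 0.0217
gripper_force: 50.0
```

Call:
play_rows --slide '[[0,0,0],[0,0,0.03],[0,0,0.06],[0,0,0.07],[0,0,0.07],[0,0,0.06],[0,0,0.04],[0,0,0.03]]' --twist '[[0,0,0],[0,0,0],[0,0,0],[0,0,0],[0,0,0],[0,0,0],[0,0,0],[0,0,0]]'

```text
t: 14.1
tool_pos: [0.4094, -0.0781, 0.0407]
orientation: [-2.082, -2.351, 0.001]
force: [-0.0, -1.0, -1.1]
opening: 0.0215
gripper_force: 50.0
```

Run:
```python
from plan import *
st(); im,d,c=snap('side'); cv2.imwrite('pics/side5.png',im); st(); W=world(d,c); p=robot.read_state()['tool_pos']
hsv=cv2.cvtColor(im,cv2.COLOR_BGR2HSV); m=(hsv[...,1]<110)&(d>0)&(np.hypot(W[...,0]-p[0],W[...,1]-p[1])<.055)&(W[...,2]<.05)&(W[...,2]>.006)
P=W[m]; print(len(P),np.percentile(P[:,2],[10,50,90]),np.percentile(P[:,:2],[1,99],axis=0))
```

```text
t 14.1 p [ 0.4094 -0.0781  0.0407] yaw 96.94 zax [-0.002  0.    -1.   ] F [-0.  -1.  -1.1] op 0.0215 gf 50.0 q [-0.31 -0.21  2.16 -0.    1.2  -0.43]
t 14.15 p [ 0.409  -0.0779  0.0401] yaw 96.94 zax [-0.002  0.001 -1.   ] F [-0.5 -0.4 -1. ] op 0.0216 gf 50.0 q [-0.31 -0.21  2.16 -0.    1.2  -0.43]
474 [0.01428585 0.02012122 0.02248453] [[ 0.37830592 -0.09504803]
 [ 0.45118272 -0.05622004]]
```

Underside is about 8 mm above the bench. I lower 7 mm gently and check the force.

Call:
play_rows --slide '[[0,0,0.006],[0,0,0.006],[0,0,0.006],[0,0,0.004],[0,0,0.004],[0,0,0.003],[0,0,0.002],[0,0,0]]' --twist '[[0,0,0],[0,0,0],[0,0,0],[0,0,0],[0,0,0],[0,0,0],[0,0,0],[0,0,0]]'

```text
t: 14.95
tool_pos: [0.41, -0.0779, 0.0344]
orientation: [-2.082, -2.352, 0.0]
force: [0.1, 0.0, -1.2]
opening: 0.0214
gripper_force: 50.0
```

```bash
python3 -c "
from plan import *
st()"
```

```text
t 14.95 p [ 0.41   -0.0779  0.0344] yaw 96.97 zax [-0.  0. -1.] F [ 0.1  0.  -1.2] op 0.0214 gf 50.0 q [-0.31 -0.2   2.16  0.    1.18 -0.43]
```

Call:
play_rows --slide '[[0,0,0.002],[0,0,0.002],[0,0,0.002],[0,0,0.001],[0,0,0.001],[0,0,0],[0,0,0],[0,0,0]]' --twist '[[0,0,0],[0,0,0],[0,0,0],[0,0,0],[0,0,0],[0,0,0],[0,0,0],[0,0,0]]'

```text
t: 15.75
tool_pos: [0.4101, -0.078, 0.0324]
orientation: [2.082, 2.352, 0.0]
force: [-0.0, -1.0, -1.2]
opening: 0.0217
gripper_force: 50.0
```

Call:
play_rows --slide '[[0,0,0.001],[0,0,0.001],[0,0,0.001],[0,0,0.001],[0,0,0],[0,0,0],[0,0,0],[0,0,0]]' --twist '[[0,0,0],[0,0,0],[0,0,0],[0,0,0],[0,0,0],[0,0,0],[0,0,0],[0,0,0]]'

```text
t: 16.55
tool_pos: [0.4101, -0.078, 0.0324]
orientation: [-2.082, -2.352, 0.0]
force: [-7.1, 1.5, 12.6]
opening: 0.0213
gripper_force: 50.0
```

On the bench: the force is upward. Back up 0.5 mm to relieve the load, then open.

Call:
play_rows --slide '[[0,0,-0.001],[0,0,-0.001],[0,0,0],[0,0,0],[0,0,0],[0,0,0],[0,0,0],[0,0,0]]' --twist '[[0,0,0],[0,0,0],[0,0,0],[0,0,0],[0,0,0],[0,0,0],[0,0,0],[0,0,0]]'

```text
t: 17.35
tool_pos: [0.4101, -0.078, 0.0324]
orientation: [-2.082, -2.352, 0.0]
force: [-4.3, 1.0, 7.0]
opening: 0.0217
gripper_force: 50.0
```

Call:
play_rows --slide '[[0,0,0],[0,0,0],[0,0,0],[0,0,0],[0,0,0],[0,0,0],[0,0,0],[0,0,0]]' --twist '[[0,0,0],[0,0,0],[0,0,0],[0,0,0],[0,0,0],[0,0,0],[0,0,0],[0,0,0]]' --fingers -0.3

```text
t: 18.15
tool_pos: [0.4101, -0.078, 0.0319]
orientation: [2.082, 2.352, 0.0]
force: [-0.3, 0.3, -0.1]
opening: 0.0608
gripper_force: 0.0
```

Call:
play_rows --slide '[[0,0,-0.02],[0,0,-0.05],[0,0,-0.08],[0,0,-0.1],[0,0,-0.1],[0,0,-0.1],[0,0,-0.08],[0,0,-0.05]]' --twist '[[0,0,0],[0,0,0],[0,0,0],[0,0,0],[0,0,0],[0,0,0],[0,0,0],[0,0,0]]'

```text
t: 18.95
tool_pos: [0.411, -0.0783, 0.1799]
orientation: [2.08, 2.35, 0.002]
force: [0.6, 0.2, 0.4]
opening: 0.0605
gripper_force: 0.0
```

Call:
play_rows --slide '[[0.04,0,0],[0.07,0,0],[0.07,0,0],[0.07,0,0],[0.07,0,0],[0.05,0,0],[0.02,0,0],[0,0,0]]' --twist '[[0,0,0],[0,0,0],[0,0,0],[0,0,0],[0,0,0],[0,0,0],[0,0,0],[0,0,0]]'

```text
t: 19.75
tool_pos: [0.3976, 0.0195, 0.1761]
orientation: [-2.08, -2.353, 0.001]
force: [0.9, 0.4, 0.1]
opening: 0.0605
gripper_force: 0.0
```

```bash
python3 clip.py; python3 -c "
from h import *
im,d,c=snap('scene'); cv2.imwrite('pics/end.png',im)"
```

```text
along -0.1615 lat 0.2307 z 0.1761
t 19.75 p [0.3976 0.0195 0.1761] yaw 97.05 zax [-0.001  0.    -1.   ] F [0.9 0.4 0.1] op 0.0605 gf 0.0 q [-0.08 -0.43  2.07  0.    1.5  -0.2 ]Traceback (most recent call last):
  File "clip.py", line 7, in <module>
    print(n,'clip along',np.percentile(Q@HE,[2,98]).round(4),'lat',np.percentile(Q@HN,[2,98]).round(4),'z',np.median(Z[rd]).round(4))
                         ~~~~~~~~~~~~~^^^^^^^^^^^^^
    return _quantile_unchecked(
        a, q, axis, out, overwrite_input, method, keepdims, weights)
    return _ureduce(a,
                    func=_quantile_ureduce_func,
    ...<5 lines>...
                    overwrite_input=overwrite_input,
                    method=method)
    r = func(a, **kwargs)
    result = _quantile(arr,
                       quantiles=q,
    ...<2 lines>...
                       out=out,
                       weights=wgt)
    slices_having_nans = np.isnan(arr[-1, ...])
                                  ~~~^^^^^^^^^
IndexError: index -1 is out of bounds for axis 0 with size 0
```

View pics/end.png

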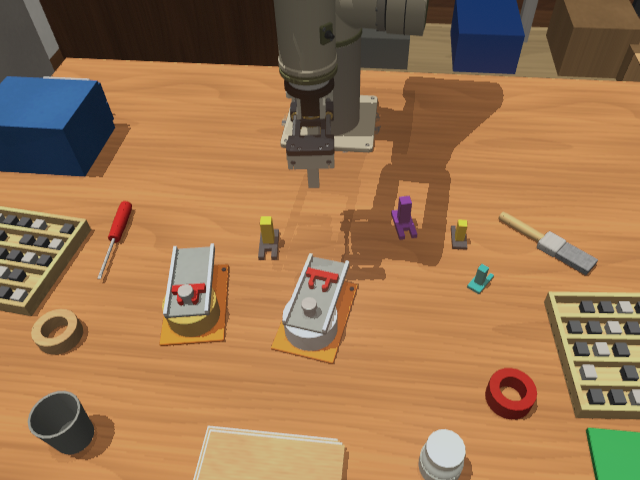

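The fork stands upright on bare bench at (268,240), the gold clip is home at (188,290), the silver clip is untouched at (322,276), and the gripper is clear.

```bash
python3 -c "
from plant import robot
print(robot.close_job())"
```

```text
the job is handed in; nothing more can be done
None
```

Job handed in at about 20 s: the gold clip is snapped home on its spindle, the fork stands upright on the bare bench with the gripper clear, and the silver clip was left untouched.

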